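# Twist the sample cup home in the bench mixer

## Task

At a blood-sample desk, load the grey-lidded sample cup into the small bench mixer: the holder's spring prongs grip it tightly, so press only gently and twist it down until the cross groove under the cup drops over the drive bar and the cup stands fully home on the holder's floor, upright. The mixer's head is on a soft spring: never press it down anywhere near its stop. Leave the tube rack, glove box and specimen jar alone, and let go of the cup at the end.

Things in the scene. Friction and masses are not known exactly. Their poses are not given: they have to be found in the camera images.
- cup: Sample cup, loose, upright on the table, 110 to 180 g. White body 46 mm in diameter; ridged grey lid 52 mm in diameter, 54 to 80 mm above the underside: grip it there, any yaw. Origin at the centre of the underside, z up. Below, four 7 mm high feet leave a cross of grooves 11 mm wide along the cup's own x and y axes; from 7 to 20 mm up the body tapers out from 42.6 to 46 mm.
- mixer: The bench mixer, fixed: a white box 150 x 150 mm, top face 60 mm above the table, with a black knob on the front. Origin at the centre of its underside. Its round cup holder (the head) is in the middle of the top.
- seat (a point): Centre of the round holder's (the head's) floor, on which the cup's feet finally stand, 83 mm above the table, z up; it sinks with the head. The head is 84 mm in diameter, its prongs rise 41 mm above this floor.
- prongs (a point): Centre of the mouth of the six black spring prongs, 41 mm above the seat. Pads on a 43.6 mm circle (12 to 30 mm above the floor) flare to 50 mm here. Pushed straight, the cup sticks part-way even at 25 N; while it is turned (either way or to and fro) and sinks no faster than about 6 mm per radian, 5 to 18 N move it down. Turning takes up to 1 N m, so grip firmly.
- bar (a point): Point on the axis at the top of the steel drive bar that lies across the holder's floor, 6 mm above the seat. The bar is 24 x 7 x 6 mm, at an unknown angle that is not reported and differs each time; it is stiff. The cup stops here, 6 mm too high, unless a groove lies along the bar within about 9 degrees (once each quarter turn); turned into line under light pressure it drops home.
- head (a joint): How far the head is pressed down on its spring, in m: 0 at rest, stop at 0.006. The spring gives 5 N per mm, so about 1 N at 0 and 25 N at 0.005, the most it may be pressed.
- rack: Bystander: black tube rack 130 x 240 mm full of white-capped tubes, 110 mm high. Origin at the centre of its underside.
- glovebox: Bystander: white and purple glove carton 120 x 240 x 75 mm. Origin at the centre of its underside.
- jar: Bystander: clear specimen jar 64 mm in diameter, 75 mm high, white lid. Origin at the centre of its underside.

How it is judged:
At the end, for the whole second after the job is handed in: The cup stands fully home in the mixer's holder: its underside within 2.5 mm of the holder's floor and 4 mm of its centre, upright within 4 degrees, at rest and let go (z of cup in the frame of seat between -0.003 and 0.0025 m and horizontal distance between cup and seat below 0.004 m and angle between cup's own z axis and vertical below 0.07 rad and linear speed of cup below 0.02 m/s); the robot touches nothing.
It fails at once if the mixer's head is pressed more than 5 mm down on its spring (forced, over 25 N) (value of joint head above 0.005 m).
It fails at once if the tube rack is moved more than 20 mm (distance of rack from where it was at the start of the episode above 0.02 m).
It fails at once if the glove box is moved more than 20 mm (distance of glovebox from where it was at the start of the episode above 0.02 m).
It fails at once if the specimen jar is moved more than 20 mm (distance of jar from where it was at the start of the episode above 0.02 m).
It also fails if it takes over 70 s, if anything falls off the work surface, if the arm or the gripper's body presses on something with over 40 N, if the wrist force passes 120 N, or if a joint passes its speed limit or range.

## Robot

A 7-joint arm with a two-finger parallel gripper is mounted at the origin on the work surface. World frame = base frame: x ahead of the robot, y to its left, z up, the work surface at z = 0. Lengths are in m, angles in rad, forces in N, time in s.
With the tool pointing down it reaches from about 0.4 to 0.9 m from the base axis. Payload 5.6 kg.
Tool frame: the origin (TCP) lies midway between the tips of the shut fingers; the grasp point (between the pads) lies 19 mm behind it; z points along the fingers, y is the direction in which the jaws open and shut (so a half turn about z gives the same grasp; the last joint's range is limited). The gripper opens to 92 mm and grips with 3 to 60 N. Pads are 20 mm wide; open, the fingers measure 128 mm over their backs; the gripper's body (75 mm by 189 mm) begins 69 mm behind the grasp point.
Start: joints at [-1.189, 0.468, -0.012, 1.603, 0.006, 1.071, -0.056], TCP at [0.268, 0.592, 0.215] pointing down, gripper open.
Joint ranges: [-2.53, 2.53], [-0.31, 2.02], [-1.57, 1.55], [0.28, 2.44], [-1.29, 4.43], [0.15, 1.84], [-2.92, 2.92]. Speed limits (rad/s): [2.57, 2.57, 3.14, 3.14, 3.14, 3.14, 3.14].

## Interface

Orientations are given as [roll, pitch, yaw] about the fixed x, y, z axes, in that order (R = Rz(yaw) Ry(pitch) Rx(roll)).
In Python, from workcell import r gives the robot as it stands.
- The arm moves only by the tool step_arm, never from a script. Its argument "targets" is a list of rows, each a list of 2 entries, a list of its own where there are three numbers: the shift along the world's x, y, z in m, then the turn, a rotation vector about the world's x, y, z in rad. A call has 1 to 20 rows; each row shifts and turns the commanded pose from where the row before left it; what a row does not reach is not made up. A row lasts 1/8 s, in which the tool goes at most 62.5 mm and 10.7 degrees, less where a joint would pass 70% of its speed; a pose out of reach is approached as far as the arm can. A call with a gripper value outside its range is refused whole. "hand" is the finger opening in m, from 0 to 0.0919, set as the call begins (left out, the last holds). The fingers move at their own pace and stop on an object; the grip force is fixed at half the most. Time passes only in rows, so rows that do not move let the fingers close. It gives the time, the measured TCP pose, the force and the opening at its end, in the units of the state.
- r.get_obs(): the state, without advancing time (a new reading comes with each control period).
- r.read_camera(name): name is "side" or "top" or "wrist"; returns a dict with "img" (420x560x3 uint8, red, green, blue), "range_z" (420x560 float32, m along the optical axis (not along the pixel's ray), 0 where there is no reading), "K" (3x3 intrinsics, pixels), "k1" (the pictures are not rectified: a ray, as slopes to the right and down, at radius r is drawn at 1 + k1 r^2 times it, then the intrinsics apply), "extrinsics" (4x4, takes a point from world to camera coordinates). Camera axes: x right, y up, looking along -z (the intrinsics and any distortion apply to the point x, -y, -z); pixel columns grow to the right and rows downward; lengths in m; the calibration is good to about 2 mm. A picture is of the moment at which its call begins.
- r.close_job(): hands the job in, once; it reports no verdict.
The state is a dict: "clock": time; "joint_positions": joint angles; "qvel": joint speeds; "joint_efforts": joint torques, N m; "ee_pos": TCP position; "orientation": TCP orientation; "wrist_force": force on the tool from outside, world axes, zero at the start; "torque": the same for the moment, N m; "width": finger opening in m.
Only numpy, scipy, OpenCV 4.12 (cv2) and the standard library are available. Lean on these libraries where they do the work, as an engineer would, in place of code of your own. Each camera call takes 0.05 s, during which the arm holds its last target.

## Working session

There is one attempt and no reset: what is moved stays moved. The work goes in short steps, Python scripts to look and compute and a tool call to move; the robot and the scene stay as the last step left them, time stands still between calls to the robot, and variables do not carry over. Pictures are saved under pics/ and viewed, and the job is handed in when it is done.

Besides the shell and the picture viewer there is one more tool, called after "Request:" as name(argument=value, ...), one argument or row to a line, values as JSON. step_arm: Moves the arm, as the interface text tells. Its arguments: {"type":"object","properties":{"targets":{"type":"array"},"hand":{"type":"number"}},"required":["targets"]}

```bash
mkdir -p pics; cat > h.py <<'E'
import numpy as np, cv2
from workcell import r
def cam(n,save=None):
    c=r.read_camera(n)
    if save: cv2.imwrite('pics/'+save,c['img'][:,:,::-1])
    return c
def pts(c):
    """world point per pixel from depth"""
    K=c['K'];h,w=c['range_z'].shape
    d=rays(c,np.stack(np.meshgrid(np.arange(w),np.arange(h)),-1).reshape(-1,2).astype(float))
    z=c['range_z'].reshape(-1,1)
    E=c['extrinsics'];P=d*z
    W=(P-E[:3,3])@E[:3,:3]
    W[z[:,0]==0]=np.nan
    return W.reshape(h,w,3)
def rays(c,uv):
    uv=np.asarray(uv,float).reshape(-1,1,2)
    K=c['K'];xy=cv2.undistortPoints(uv,K,np.array([c['k1'],0,0,0,0.])).reshape(-1,2)
    return np.c_[xy[:,0],-xy[:,1],-np.ones(len(xy))]
def onplane(c,uv,z):
    E=c['extrinsics'];R=E[:3,:3];o=-R.T@E[:3,3];d=rays(c,uv)@R
    return o+d*((z-o[2])/d[:,2])[:,None]
E
python3 - <<'E'
from h import *
for n in ['side','top','wrist']:
    c=cam(n,n+'0.png');E=c['extrinsics'];print(n,-E[:3,:3].T@E[:3,3],c['k1'])
o=r.get_obs();print(o)
E
```

```text
side [ 0.13918095 -0.64622895  1.15862273] -0.21144118887354219
top [0.49616047 0.07640598 1.09792838] -0.03147027327430713
wrist [0.1982204  0.6242995  0.38504199] -0.005680184484625747
{'clock': 0.15, 'joint_positions': array([-1.18899205,  0.46818187, -0.01163306,  1.60336695,  0.00598551,
        1.07139762, -0.05629011]), 'qvel': array([-0.00157419, -0.00407843, -0.00110144, -0.00322705, -0.00035057,
        0.00072735,  0.00023363]), 'joint_efforts': array([ 5.36666521e-04, -5.20952296e+01, -1.25867059e-02, -2.43979543e+01,
       -5.66245092e-02,  1.53179979e-02,  9.85810311e-05]), 'ee_pos': array([0.26775307, 0.59182252, 0.21387333]), 'orientation': array([-3.14027581e+00,  7.54259376e-05,  2.71675303e+00]), 'wrist_force': array([ 0.71875289,  0.65395074, -0.30551406]), 'torque': array([ 0.00103904,  0.02179781, -0.04799876]), 'width': 0.0918554500399731}
```

View pics/top0.png

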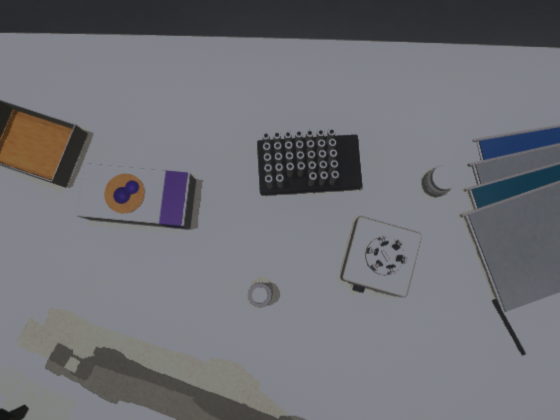

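View pics/side0.png

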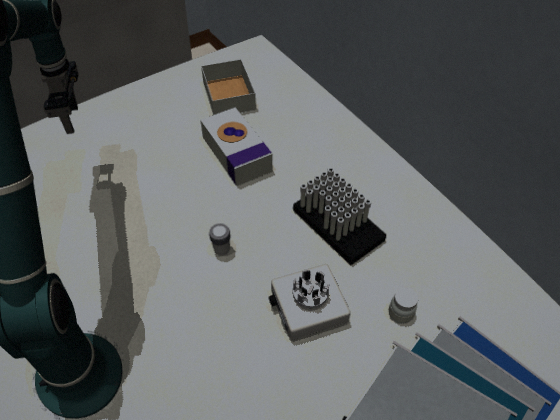

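View pics/wrist0.png

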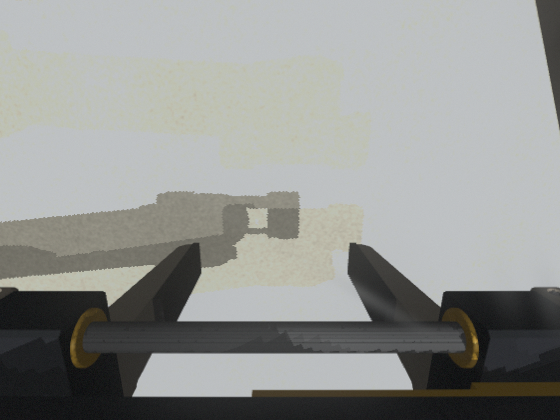

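The top view shows the cup at about (261,294), the mixer head at (386,256), the jar at (440,181), the rack at (308,165) and the glove box at (138,195). Next I'll measure the cup and mixer.

```bash
python3 - <<'E'
from h import *
c=cam('top');W=pts(c);img=c['img']
def stat(name,u0,u1,v0,v1,z0,z1):
    w=W[v0:v1,u0:u1];m=(w[...,2]>z0)&(w[...,2]<z1)
    vv,uu=np.nonzero(m); q=np.c_[uu+u0,vv+v0].astype(np.float32)
    p=w[m]
    print(name,m.sum(),'med',p.mean(0).round(4),'min',p.min(0).round(4),'max',p.max(0).round(4)); return p,q
p,q=stat('lid',235,290,270,320,.07,.09)
(e,rad)=cv2.minEnclosingCircle(p[:,:2].astype(np.float32)); print('lid circ',e,rad)
p,q=stat('mixer top',335,430,205,305,.055,.066)
print(cv2.minAreaRect(p[:,:2].astype(np.float32)))
p,q=stat('head floor',335,430,205,305,.076,.092)
print(cv2.minEnclosingCircle(p[:,:2].astype(np.float32)))
p,q=stat('prongs',335,430,205,305,.105,.135)
print(cv2.minEnclosingCircle(p[:,:2].astype(np.float32)))
stat('rack',240,380,115,205,.02,.13);stat('jar',415,470,155,205,.03,.1);stat('glove',70,205,155,240,.05,.1)
big=cv2.resize(img[200:312,330:442],None,fx=5,fy=5,interpolation=cv2.INTER_CUBIC)
big=np.clip(big.astype(float)*1.5,0,255).astype(np.uint8)
cv2.imwrite('pics/mix1.png',big[:,:,::-1])
E
```

```text
lid 472 med [0.4659 0.1275 0.0804] min [0.4398 0.1025 0.0702] max [0.4911 0.1547 0.0868]
lid circ (0.4656657576560974, 0.12792634963989258) 0.02708413451910019
mixer top 3135 med [ 0.5552 -0.1385  0.06  ] min [ 0.4698 -0.2297  0.055 ] max [ 0.6436 -0.0528  0.0659]
((0.5567059516906738, -0.14127326011657715), (0.149805948138237, 0.1494656354188919), 75.82791900634766)
head floor 850 med [ 0.5559 -0.1397  0.0836] min [ 0.5165 -0.1823  0.0763] max [ 0.5976 -0.0995  0.0919]
((0.5565837025642395, -0.14150644838809967), 0.04210459440946579)
prongs 280 med [ 0.5575 -0.1416  0.1156] min [ 0.5165 -0.1814  0.1051] max [ 0.5968 -0.1021  0.1285]
((0.5568236708641052, -0.14150173962116241), 0.04077095538377762)
rack 5893 med [0.7655 0.0271 0.0608] min [ 0.6964 -0.0992  0.02  ] max [0.8442 0.1476 0.1169]
jar 708 med [ 0.7325 -0.2725  0.0664] min [ 0.7046 -0.307   0.0302] max [ 0.7654 -0.2472  0.0815]
glove 5966 med [0.6777 0.4133 0.0758] min [0.6114 0.2926 0.05  ] max [0.7475 0.5403 0.0897]
```

View pics/mix1.png

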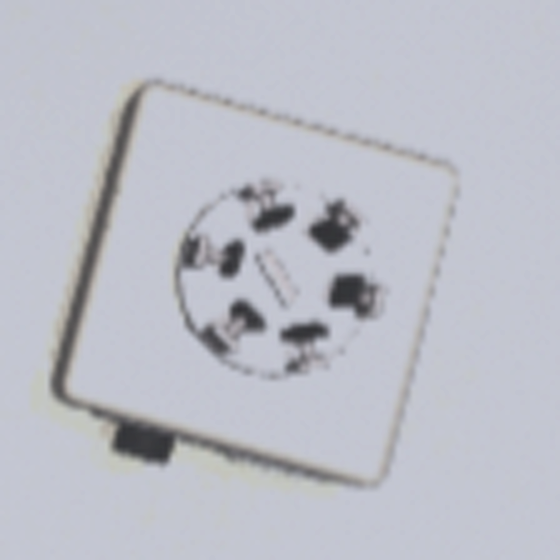

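The mixer is at about (0.5566, -0.1413). The head floor reads 0.0836 (expected 0.083), its diameter 84 mm and the box 150 mm, so all three agree. The cup is at (0.4657, 0.1278) with the lid at 0.080. The bar is visible between the prongs, from (262,252) to (292,302) in the zoom. I'm moving above the cup.

Request:
step_arm(
  hand=0.0919,
  targets=[
    [[0.0142, -0.0332, 0], [0, 0, -0.0627]],
    [[0.0142, -0.0332, 0], [0, 0, -0.0627]],
    [[0.0142, -0.0332, 0], [0, 0, -0.0627]],
    [[0.0142, -0.0332, 0], [0, 0, -0.0627]],
    [[0.0142, -0.0332, 0], [0, 0, -0.0627]],
    [[0.0142, -0.0332, 0], [0, 0, -0.0627]],
    [[0.0142, -0.0332, 0], [0, 0, -0.0627]],
    [[0.0142, -0.0332, 0], [0, 0, -0.0627]],
    [[0.0142, -0.0332, 0], [0, 0, -0.0627]],
    [[0.0142, -0.0332, 0], [0, 0, -0.0627]],
    [[0.0142, -0.0332, 0], [0, 0, -0.0627]],
    [[0.0142, -0.0332, 0], [0, 0, -0.0627]],
    [[0.0142, -0.0332, 0], [0, 0, -0.0627]],
    [[0.0134, -0.0324, 0], [0, 0, -0.0627]],
    [[0, 0, 0], [0, 0, 0]],
    [[0, 0, 0], [0, 0, 0]],
    [[0, 0, 0], [0, 0, 0]],
  ],
)

```text
clock: 2.33
ee_pos: [0.4655, 0.1293, 0.2145]
orientation: [-3.141, -0.0, 1.841]
wrist_force: [-1.0, 0.5, -0.0]
width: 0.092
```

```bash
python3 - <<'E'
from h import *
o=r.get_obs();print({k:np.round(v,4) for k,v in o.items()})
c=cam('wrist','w1.png')
W=pts(c);m=(W[...,2]>.07)&(W[...,2]<.09);print(m.sum())
g=np.array([0.4657,0.1278])
p=W[m];p=p[np.hypot(*(p[:,:2]-g).T)<.06];print(len(p),p.min(0),p.max(0),cv2.minEnclosingCircle(p[:,:2].astype(np.float32)))
c=cam('top')
for z in (.08,.089):pass
b=np.array([[262,252],[292,302]])/5-0.4+[330,200]
q=onplane(c,b,.089);print(q,np.hypot(*(q[1]-q[0])[:2]),np.degrees(np.arctan2(*(q[1]-q[0])[1::-1])))
E
```

```text
{'clock': np.float64(2.325), 'joint_positions': array([-0.6623,  0.1819,  0.3634,  2.0204, -0.0794,  0.9526,  0.012 ]), 'qvel': array([-0.0018,  0.0026,  0.0012,  0.0006,  0.0024,  0.0007,  0.0013]), 'joint_efforts': array([ 2.83900e-01, -3.18724e+01,  1.83200e+00, -2.25681e+01,
       -4.16000e-02,  1.68000e-02, -8.00000e-04]), 'ee_pos': array([0.4655, 0.1293, 0.2145]), 'orientation': array([-3.1414e+00, -3.0000e-04,  1.8411e+00]), 'wrist_force': array([-0.9742,  0.5127, -0.0331]), 'torque': array([-0.0139,  0.0832,  0.0431]), 'width': np.float64(0.092)}
10623
1897 [0.43701442 0.1032576  0.07016946] [0.49001848 0.15573041 0.08411204] ((0.46334072947502136, 0.12891627848148346), 0.026951946318149567)
[[ 0.56819348 -0.13487923  0.089     ]
 [ 0.54690678 -0.14786028  0.089     ]] 0.02493253458546697 -148.62434123080777
```

View pics/w1.png

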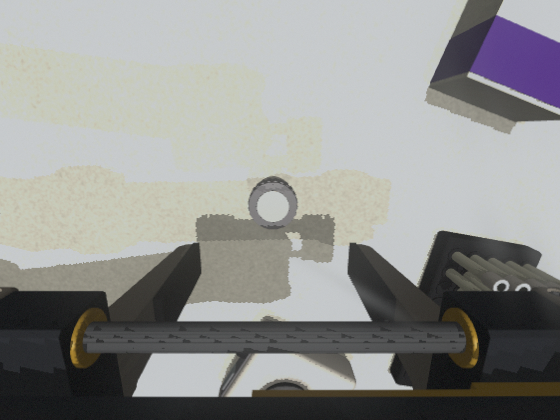

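The wrist view shows the lid centred between the fingers at (272,207). It measures (0.4633, 0.1289), against (0.4657, 0.1279) from the top view, so I'll use the mean. The bar is 25 mm long at about 31°, which fits. I'm descending and gripping.

Request:
step_arm(
  targets=[
    [[-0.001, -0.001, -0.0165], [0, 0, 0]],
    [[0, 0, -0.0165], [0, 0, 0]],
    [[0, 0, -0.0165], [0, 0, 0]],
    [[0, 0, -0.0165], [0, 0, 0]],
    [[0, 0, -0.0165], [0, 0, 0]],
    [[0, 0, -0.0165], [0, 0, 0]],
    [[0, 0, -0.0165], [0, 0, 0]],
    [[0, 0, -0.0165], [0, 0, 0]],
    [[0, 0, -0.0165], [0, 0, 0]],
    [[0, 0, -0.0165], [0, 0, 0]],
    [[0, 0, 0], [0, 0, 0]],
    [[0, 0, 0], [0, 0, 0]],
  ],
)

```text
clock: 3.92
ee_pos: [0.4652, 0.1272, 0.0497]
orientation: [3.141, 0.0, 1.839]
wrist_force: [-0.1, 0.4, 0.4]
width: 0.0918
```

Request:
step_arm(
  hand=0.03,
  targets=[
    [[0, 0, 0], [0, 0, 0]],
    [[0, 0, 0], [0, 0, 0]],
    [[0, 0, 0], [0, 0, 0]],
    [[0, 0, 0], [0, 0, 0]],
    [[0, 0, 0], [0, 0, 0]],
    [[0, 0, 0], [0, 0, 0]],
  ],
)

```text
clock: 4.68
ee_pos: [0.4649, 0.1273, 0.0497]
orientation: [3.142, -0.0, 1.839]
wrist_force: [-0.5, -0.0, 2.3]
width: 0.0513
```

The grip reads 51 mm, which matches the lid. Next I lift, carry to the mixer and pre-rotate the wrist.

Request:
step_arm(
  targets=[
    [[0, 0, 0.012], [0, 0, 0]],
    [[0, 0, 0.02], [0, 0, 0]],
    [[0, 0, 0.024], [0, 0, 0]],
    [[0, 0, 0.024], [0, 0, 0]],
    [[0, 0, 0.024], [0, 0, 0]],
    [[0, 0, 0.024], [0, 0, 0]],
    [[0, 0, 0.024], [0, 0, 0]],
    [[0, 0, 0.012], [0, 0, 0]],
  ],
)

```text
clock: 5.68
ee_pos: [0.4652, 0.1273, 0.2151]
orientation: [3.14, -0.0, 1.839]
wrist_force: [-0.8, 0.6, -1.8]
width: 0.0517
```

Request:
step_arm(
  targets=[
    [[0.0046, -0.0134, 0], [0, 0, -0.135]],
    [[0.0046, -0.0134, 0], [0, 0, -0.135]],
    [[0.0046, -0.0134, 0], [0, 0, -0.135]],
    [[0.0046, -0.0134, 0], [0, 0, -0.135]],
    [[0.0046, -0.0134, 0], [0, 0, -0.135]],
    [[0.0046, -0.0134, 0], [0, 0, -0.135]],
    [[0.0046, -0.0134, 0], [0, 0, -0.135]],
    [[0.0046, -0.0134, 0], [0, 0, -0.135]],
    [[0.0046, -0.0134, 0], [0, 0, -0.135]],
    [[0.0046, -0.0134, 0], [0, 0, -0.135]],
    [[0.0046, -0.0134, 0], [0, 0, -0.135]],
    [[0.0046, -0.0134, 0], [0, 0, -0.135]],
    [[0.0046, -0.0134, 0], [0, 0, -0.135]],
    [[0.0046, -0.0134, 0], [0, 0, -0.135]],
    [[0.0046, -0.0134, 0], [0, 0, -0.135]],
    [[0.0046, -0.0134, 0], [0, 0, -0.135]],
    [[0.0046, -0.0134, 0], [0, 0, -0.135]],
    [[0.0046, -0.0134, 0], [0, 0, -0.135]],
    [[0.0046, -0.0134, 0], [0, 0, -0.135]],
    [[0.0046, -0.0134, 0], [0, 0, -0.135]],
  ],
)

```text
clock: 8.18
ee_pos: [0.5566, -0.1409, 0.2132]
orientation: [3.141, 0.001, -0.865]
wrist_force: [0.6, 0.2, -1.4]
width: 0.0519
```

Request:
step_arm(
  targets=[
    [[0, 0, 0], [0, 0, 0]],
    [[0, 0, 0], [0, 0, 0]],
    [[0, 0, 0], [0, 0, 0]],
  ],
)

```text
clock: 8.55
ee_pos: [0.5568, -0.1399, 0.2135]
orientation: [-3.141, 0.001, -0.859]
wrist_force: [-1.4, -0.1, -1.2]
width: 0.0511
```

```bash
python3 - <<'E'
from h import *
o=r.get_obs();print({k:np.round(v,4) for k,v in o.items()})
c=cam('side','s1.png');cam('top','t1.png');cam('wrist','w2.png')
i=cv2.imread('pics/s1.png')[190:350,230:430];cv2.imwrite('pics/s1z.png',cv2.resize(i,None,fx=3.7,fy=3.7,interpolation=cv2.INTER_CUBIC))
E
```

```text
{'clock': np.float64(8.55), 'joint_positions': array([-0.5304,  0.4628,  0.9523,  1.8391, -0.43  ,  1.0631, -1.8415]), 'qvel': array([ 0.002 ,  0.0005,  0.0043, -0.0017, -0.0015, -0.0009, -0.0024]), 'joint_efforts': array([ 8.76000e-02, -3.83578e+01,  1.02128e+01, -2.27850e+01,
        2.29000e-02, -7.58000e-02,  9.10000e-03]), 'ee_pos': array([ 0.5568, -0.1399,  0.2135]), 'orientation': array([-3.1413e+00,  8.0000e-04, -8.5890e-01]), 'wrist_force': array([-1.426 , -0.1136, -1.2068]), 'torque': array([0.0802, 0.0958, 0.0206]), 'width': np.float64(0.0511)}
```

View pics/s1z.png

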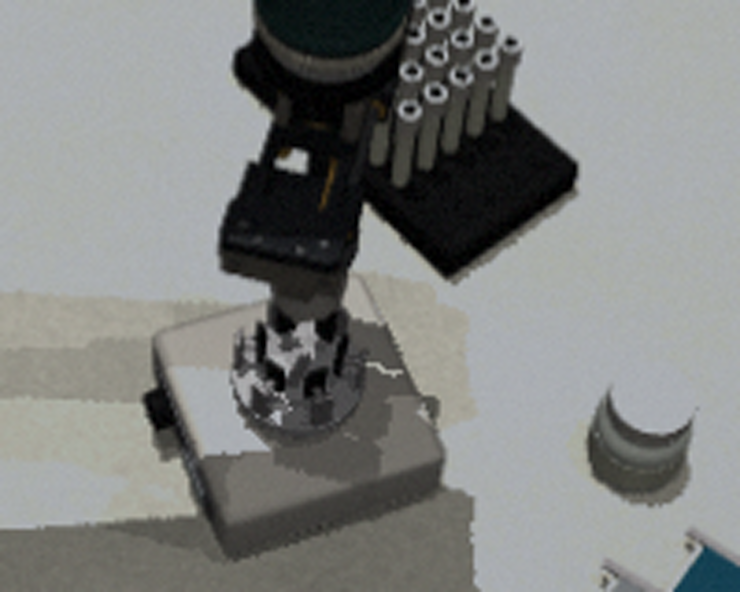

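View pics/w2.png

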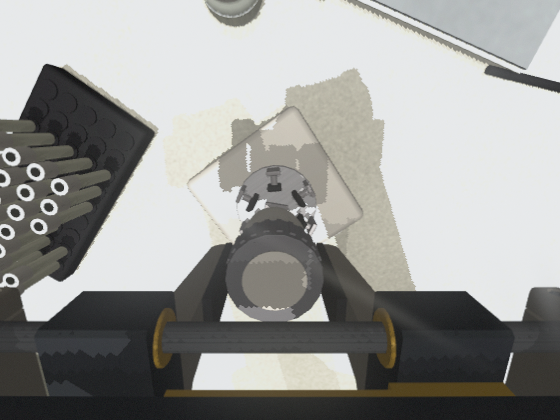

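The wrist view shows the cup held between the fingers, lid top centred at about (275,277), with the mixer head behind it at (277,195). I'll measure the cup and head centres relative to each other.

```bash
python3 - <<'E'
from h import *
c=cam('wrist');W=pts(c);o=r.get_obs();t=o['ee_pos']
z=W[...,2]
roi=np.zeros(z.shape,bool);roi[225:325,220:330]=1
p=W[roi&(z>.236)&(z<.256)];print(len(p),np.nanmean(p,0))
print('lid',cv2.minEnclosingCircle(p[:,:2].astype(np.float32)),t)
p=W[(z>.055)&(z<.066)];p=p[np.hypot(p[:,0]-.5566,p[:,1]+.1413)<.12]
print('mixer partial',cv2.minAreaRect(p[:,:2].astype(np.float32)))
p=W[(z>.078)&(z<.09)];p=p[np.hypot(p[:,0]-.5566,p[:,1]+.1413)<.06]
# circle fit radius fixed 42 to the hull
from scipy.optimize import least_squares
h=cv2.convexHull(p[:,:2].astype(np.float32))[:,0]
far=h[:]
print(len(p),cv2.minEnclosingCircle(p[:,:2].astype(np.float32)))
c=cam('top');W=pts(c);z=W[...,2]
p=W[(z>.055)&(z<.066)];p=p[np.hypot(p[:,0]-.5566,p[:,1]+.1413)<.12];print(cv2.minAreaRect(p[:,:2].astype(np.float32)))
c=cam('side');W=pts(c);z=W[...,2]
p=W[(z>.055)&(z<.066)];p=p[np.hypot(p[:,0]-.5566,p[:,1]+.1413)<.12];print('side',cv2.minAreaRect(p[:,:2].astype(np.float32)))
p=W[(z>.079)&(z<.126)];p=p[np.hypot(p[:,0]-.5566,p[:,1]+.1413)<.06];print(cv2.minEnclosingCircle(p[:,:2].astype(np.float32)))
E
```

```text
7861 [ 0.55925113 -0.14231442  0.24539691]
lid ((0.5598590970039368, -0.14340606331825256), 0.0300140380859375) [ 0.55692017 -0.14040722  0.21367788]
mixer partial ((0.5561543703079224, -0.14071206748485565), (0.14847871661186218, 0.14740721881389618), 75.5044174194336)
2351 ((0.5560573935508728, -0.14077772200107574), 0.04184456169605255)
((0.5578488111495972, -0.1356920599937439), (0.13822109997272491, 0.14861366152763367), 75.45100402832031)
side ((0.5556330680847168, -0.14351288974285126), (0.15042424201965332, 0.1510651707649231), 74.68894958496094)
((0.5560033321380615, -0.14340193569660187), 0.043341998010873795)
```

```bash
python3 - <<'E'
from h import *
for n in ('wrist',):
    c=cam(n);W=pts(c);z=W[...,2];t=r.get_obs()['ee_pos']
    roi=np.zeros(z.shape,bool);roi[225:325,220:330]=1
    m=(roi&(z>.2415)&(z<.2475)).astype(np.uint8)
    m=cv2.morphologyEx(m,cv2.MORPH_OPEN,np.ones((7,7)))
    k,L,s,_=cv2.connectedComponentsWithStats(m);b=1+s[1:,4].argmax();print(s[b])
    p=W[L==b];print(p.mean(0),p.min(0),p.max(0),cv2.minEnclosingCircle(p[:,:2].astype(np.float32)),t)
    ct=max(cv2.findContours((L==b).astype(np.uint8),0,1)[0],key=cv2.contourArea)
    e=cv2.fitEllipse(ct);print(e,onplane(c,[e[0]],.2437))
    v=cv2.cvtColor((L==b).astype(np.uint8)*90,cv2.COLOR_GRAY2BGR)+c['img'][:,:,::-1]//2
    cv2.imwrite('pics/lid.png',v[200:400,150:400])
E
```

```text
[ 225  233   99   88 6580]
[ 0.55893445 -0.14192688  0.24560887] [ 0.53122648 -0.16610596  0.24153139] [ 0.58327315 -0.11486194  0.24749524] ((0.5573751330375671, -0.14016689360141754), 0.026268698275089264) [ 0.55692618 -0.1406662   0.21365118]
((273.2969665527344, 276.2889099121094), (86.68505096435547, 96.3855972290039), 88.97412109375) [[ 0.55855849 -0.1412301   0.2437    ]]
```

View pics/lid.png

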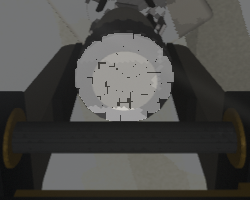

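The lid centre sits on the TCP to within about 1 mm. I'll correct laterally by (-0.8, -1.0) mm and descend to the prong mouth.

Request:
step_arm(
  targets=[
    [[-0.0008, -0.001, -0.008], [0, 0, 0]],
    [[0, 0, -0.008], [0, 0, 0]],
    [[0, 0, -0.008], [0, 0, 0]],
    [[0, 0, -0.008], [0, 0, 0]],
    [[0, 0, -0.006], [0, 0, 0]],
    [[0, 0, -0.004], [0, 0, 0]],
    [[0, 0, 0], [0, 0, 0]],
    [[0, 0, 0], [0, 0, 0]],
  ],
)

```text
clock: 9.9
ee_pos: [0.5563, -0.1419, 0.1718]
orientation: [-3.141, -0.0, -0.861]
wrist_force: [-0.9, -0.4, -1.4]
width: 0.0514
```

Request:
step_arm(
  targets=[
    [[0, 0, -0.001], [0, 0, 0.1]],
    [[0, 0, -0.001], [0, 0, 0.1]],
    [[0, 0, -0.001], [0, 0, 0.1]],
    [[0, 0, -0.001], [0, 0, 0.1]],
    [[0, 0, 0], [0, 0, 0]],
  ],
)

```text
clock: 10.52
ee_pos: [0.5563, -0.1419, 0.1679]
orientation: [-3.141, -0.0, -0.462]
wrist_force: [1.0, -0.9, -1.6]
width: 0.0514
```

Request:
step_arm(
  targets=[
    [[0, 0, -0.001], [0, 0, 0]],
    [[0, 0, -0.001], [0, 0, 0]],
    [[0, 0, -0.001], [0, 0, 0]],
    [[0, 0, -0.001], [0, 0, 0]],
    [[0, 0, 0], [0, 0, 0]],
  ],
)

```text
clock: 11.15
ee_pos: [0.5561, -0.1418, 0.1635]
orientation: [3.141, 0.0, -0.461]
wrist_force: [-0.1, -0.1, -0.4]
width: 0.0517
```

Request:
step_arm(
  targets=[
    [[0, 0, -0.001], [0, 0, 0]],
    [[0, 0, -0.001], [0, 0, 0]],
    [[0, 0, -0.001], [0, 0, 0]],
    [[0, 0, 0], [0, 0, 0]],
  ],
)

```text
clock: 11.65
ee_pos: [0.5561, -0.1418, 0.1605]
orientation: [3.142, 0.0, -0.461]
wrist_force: [-0.7, 0.4, -2.1]
width: 0.0513
```

Request:
step_arm(
  targets=[
    [[0, 0, -0.001], [0, 0, 0]],
    [[0, 0, -0.001], [0, 0, 0]],
    [[0, 0, -0.001], [0, 0, 0]],
    [[0, 0, 0], [0, 0, 0]],
  ],
)

```text
clock: 12.15
ee_pos: [0.556, -0.1418, 0.1575]
orientation: [3.141, 0.0, -0.461]
wrist_force: [-1.4, -0.0, -0.6]
width: 0.0513
```

Request:
step_arm(
  targets=[
    [[0, 0, -0.001], [0, 0, 0]],
    [[0, 0, -0.001], [0, 0, 0]],
    [[0, 0, 0], [0, 0, 0]],
  ],
)

```text
clock: 12.52
ee_pos: [0.5558, -0.1419, 0.1555]
orientation: [3.141, 0.001, -0.461]
wrist_force: [-1.0, -0.9, 0.0]
width: 0.0515
```

Request:
step_arm(
  targets=[
    [[0, 0, -0.0006], [0, 0, 0.14]],
    [[0, 0, -0.0006], [0, 0, 0.14]],
    [[0, 0, -0.0006], [0, 0, 0.14]],
    [[0, 0, -0.0006], [0, 0, 0.14]],
  ],
)

```text
clock: 13.02
ee_pos: [0.5556, -0.1419, 0.1529]
orientation: [-3.141, 0.001, 0.103]
wrist_force: [-2.2, -1.2, -1.0]
width: 0.0514
```

Request:
step_arm(
  targets=[
    [[0, 0, -0.0006], [0, 0, 0.14]],
    [[0, 0, -0.0006], [0, 0, 0.14]],
    [[0, 0, -0.0006], [0, 0, 0.14]],
    [[0, 0, -0.0006], [0, 0, 0.14]],
  ],
)

```text
clock: 13.52
ee_pos: [0.5556, -0.1421, 0.1506]
orientation: [-3.141, 0.001, 0.663]
wrist_force: [-2.4, -0.7, -0.6]
width: 0.0513
```

```bash
python3 - <<'E'
from h import *
o=r.get_obs();print({k:np.round(v,4) for k,v in o.items()})
E
```

```text
{'clock': np.float64(13.525), 'joint_positions': array([-0.2104,  0.443 ,  0.5158,  1.8772, -0.2744,  0.8926, -0.4698]), 'qvel': array([ 0.2019, -0.0373, -0.2687, -0.0095,  0.1496, -0.033 ,  0.9736]), 'joint_efforts': array([ -1.9054, -43.999 ,   5.7576, -22.3827,  -0.6377,  -0.5685,
        -0.9614]), 'ee_pos': array([ 0.5556, -0.1421,  0.1506]), 'orientation': array([-3.1411e+00,  9.0000e-04,  6.6290e-01]), 'wrist_force': array([-2.365 , -0.6853, -0.5893]), 'torque': array([-0.2956,  0.708 , -0.082 ]), 'width': np.float64(0.0513)}
```

Request:
step_arm(
  targets=[
    [[-0.0004, -0.0002, -0.0006], [0, 0, 0.14]],
    [[0, 0, -0.0006], [0, 0, 0.14]],
    [[0, 0, -0.0006], [0, 0, 0.14]],
    [[0, 0, -0.0006], [0, 0, 0.14]],
  ],
)

```text
clock: 14.02
ee_pos: [0.5556, -0.1422, 0.1486]
orientation: [-3.142, -0.0, 1.222]
wrist_force: [-2.1, 0.2, 1.6]
width: 0.0517
```

```bash
python3 - <<'E'
from h import *
o=r.get_obs();print({k:np.round(v,3) for k,v in o.items() if k not in('qvel',)})
cam('side','s2.png');cam('wrist','w3.png')
i=cv2.imread('pics/s2.png')[190:350,230:430];cv2.imwrite('pics/s2z.png',cv2.resize(i,None,fx=3.7,fy=3.7,interpolation=cv2.INTER_CUBIC))
E
```

```text
{'clock': np.float64(14.025), 'joint_positions': array([-0.109,  0.429,  0.383,  1.873, -0.204,  0.878,  0.025]), 'joint_efforts': array([ -1.693, -43.758,   4.272, -21.657,  -0.334,  -0.599,  -0.829]), 'ee_pos': array([ 0.556, -0.142,  0.149]), 'orientation': array([-3.142, -0.   ,  1.222]), 'wrist_force': array([-2.059,  0.241,  1.635]), 'torque': array([-0.179,  0.65 , -0.205]), 'width': np.float64(0.052)}
```

View pics/s2z.png

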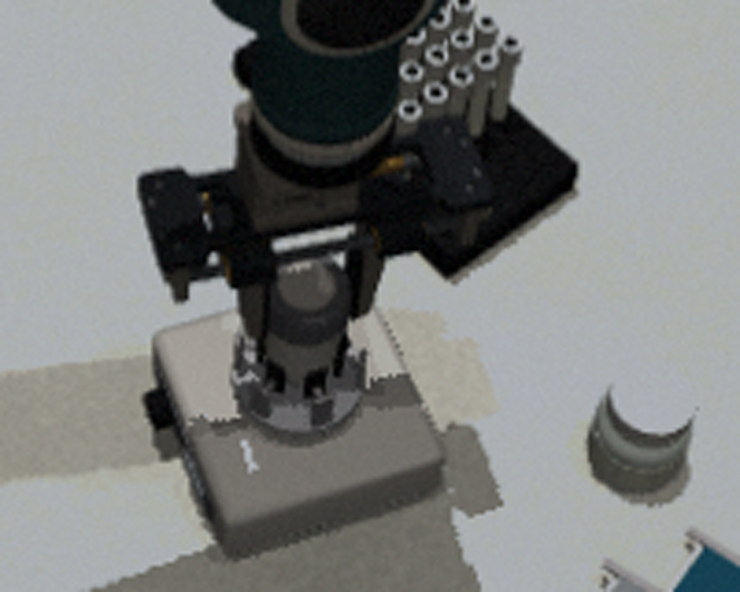

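View pics/w3.png

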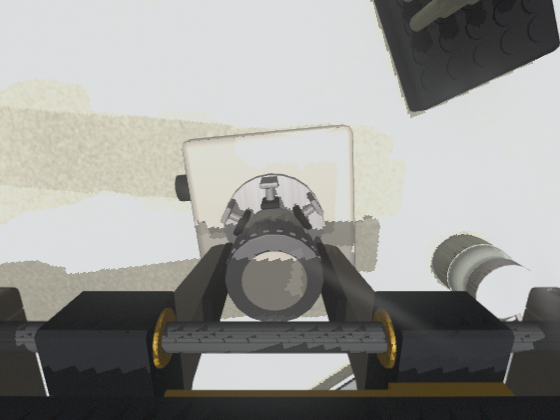

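The side view shows the cup entering the prongs upright near (310,330) in the zoom, with the fingers clear of the prongs and rack. I'll keep twisting down.

Request:
step_arm(
  targets=[
    [[0, 0, -0.0006], [0, 0, 0.14]],
    [[0, 0, -0.0006], [0, 0, 0.14]],
    [[0, 0, -0.0006], [0, 0, 0.14]],
    [[0, 0, -0.0006], [0, 0, 0.14]],
  ],
)

```text
clock: 14.62
ee_pos: [0.556, -0.1423, 0.1467]
orientation: [3.141, -0.0, 1.779]
wrist_force: [-2.3, -0.3, 4.9]
width: 0.0513
```

Request:
step_arm(
  targets=[
    [[0, 0, -0.0006], [0, 0, 0.14]],
    [[0, 0, -0.0006], [0, 0, 0.14]],
    [[0, 0, -0.0006], [0, 0, 0.14]],
    [[0, 0, -0.0006], [0, 0, 0.14]],
  ],
)

```text
clock: 15.12
ee_pos: [0.5565, -0.1421, 0.1449]
orientation: [3.14, 0.001, 2.338]
wrist_force: [-2.6, 1.1, 7.7]
width: 0.0516
```

Request:
step_arm(
  targets=[
    [[0, 0, -0.0005], [0, 0, 0.14]],
    [[0, 0, -0.0005], [0, 0, 0.14]],
    [[0, 0, -0.0005], [0, 0, 0.14]],
    [[0, 0, -0.0005], [0, 0, 0.14]],
  ],
)

```text
clock: 15.62
ee_pos: [0.5567, -0.1419, 0.1432]
orientation: [3.14, 0.002, 2.898]
wrist_force: [-2.9, 1.2, 9.1]
width: 0.0515
```

```bash
python3 - <<'E'
from h import *
o=r.get_obs();print({k:np.round(v,3) for k,v in o.items() if k not in('qvel',)})
E
```

```text
{'clock': np.float64(15.625), 'joint_positions': array([ 0.188,  0.424,  0.005,  1.856, -0.004,  0.86 ,  1.523]), 'joint_efforts': array([ -1.417, -41.741,   0.59 , -19.833,   0.422,  -1.046,  -0.427]), 'ee_pos': array([ 0.557, -0.142,  0.143]), 'orientation': array([3.140e+00, 2.000e-03, 2.898e+00]), 'wrist_force': array([-2.855,  1.175,  9.108]), 'torque': array([ 0.305,  0.799, -0.617]), 'width': np.float64(0.051)}
```

Request:
step_arm(
  targets=[
    [[0, 0, -0.0005], [0, 0, 0.14]],
    [[0, 0, -0.0005], [0, 0, 0.14]],
    [[0, 0, -0.0005], [0, 0, 0.14]],
    [[0, 0, -0.0005], [0, 0, 0.14]],
  ],
)

```text
clock: 16.12
ee_pos: [0.5565, -0.1415, 0.1412]
orientation: [3.141, 0.002, -2.825]
wrist_force: [-3.7, 2.3, 10.2]
width: 0.0516
```

Request:
step_arm(
  targets=[
    [[0, 0, -0.0005], [0, 0, 0.14]],
    [[0, 0, -0.0005], [0, 0, 0.14]],
    [[0, 0, -0.0005], [0, 0, 0.14]],
    [[0, 0, -0.0005], [0, 0, 0.14]],
  ],
)

```text
clock: 16.62
ee_pos: [0.5562, -0.1415, 0.1388]
orientation: [3.142, 0.001, -2.265]
wrist_force: [-4.1, 1.4, 6.8]
width: 0.0513
```

```bash
python3 - <<'E'
from h import *
o=r.get_obs();print({k:np.round(v,3) for k,v in o.items() if k not in('qvel',)})
E
```

```text
{'clock': np.float64(16.625), 'joint_positions': array([ 0.382,  0.447, -0.242,  1.846,  0.135,  0.864,  2.522]), 'joint_efforts': array([ -1.177, -43.477,  -1.648, -20.579,   0.722,  -1.175,  -0.376]), 'ee_pos': array([ 0.556, -0.141,  0.139]), 'orientation': array([ 3.142e+00,  1.000e-03, -2.265e+00]), 'wrist_force': array([-4.076,  1.397,  6.774]), 'torque': array([ 0.5  ,  0.9  , -0.643]), 'width': np.float64(0.051)}
```

The force is within limits and the wrist is near its range limit. I'll reverse the twist.

Request:
step_arm(
  targets=[
    [[0, 0, 0], [0, 0, -0.14]],
    [[0, 0, -0.0004], [0, 0, -0.14]],
    [[0, 0, -0.0004], [0, 0, -0.14]],
    [[0, 0, -0.0004], [0, 0, -0.14]],
  ],
)

```text
clock: 17.12
ee_pos: [0.5567, -0.1412, 0.1373]
orientation: [-3.141, 0.002, -2.829]
wrist_force: [-1.2, 0.7, 4.9]
width: 0.0516
```

Request:
step_arm(
  targets=[
    [[0, 0, -0.0004], [0, 0, -0.14]],
    [[0, 0, -0.0004], [0, 0, -0.14]],
    [[0, 0, -0.0004], [0, 0, -0.14]],
  ],
)

```text
clock: 17.5
ee_pos: [0.5568, -0.1413, 0.1363]
orientation: [3.141, 0.002, 3.034]
wrist_force: [-1.5, 1.3, 5.6]
width: 0.051
```

Request:
step_arm(
  targets=[
    [[0, 0, -0.0004], [0, 0, -0.14]],
    [[0, 0, -0.0004], [0, 0, -0.14]],
    [[0, 0, -0.0004], [0, 0, -0.14]],
  ],
)

```text
clock: 17.88
ee_pos: [0.5564, -0.1414, 0.1349]
orientation: [3.141, 0.001, 2.615]
wrist_force: [-3.9, 1.7, 6.4]
width: 0.0516
```

```bash
python3 - <<'E'
from h import *
o=r.get_obs();print({k:np.round(v,3) for k,v in o.items() if k not in('qvel',)})
E
```

```text
{'clock': np.float64(17.875), 'joint_positions': array([ 0.134,  0.433,  0.072,  1.865, -0.04 ,  0.843,  1.27 ]), 'joint_efforts': array([ 2.2430e+00, -4.3432e+01,  1.4330e+00, -2.0558e+01, -4.7500e-01,
       -1.1510e+00, -2.4000e-02]), 'ee_pos': array([ 0.556, -0.141,  0.135]), 'orientation': array([3.141e+00, 1.000e-03, 2.615e+00]), 'wrist_force': array([-3.946,  1.711,  6.434]), 'torque': array([0.31 , 0.88 , 0.983]), 'width': np.float64(0.052)}
```

```bash
cat > lid.py <<'E'
from h import *
c=cam('wrist','wl%d.png'%int(r.get_obs()['clock']*100));W=pts(c);o=r.get_obs();t=o['ee_pos']
w=W[262:300,255:295].reshape(-1,3);z=w[:,2];z=z[(abs(z-t[2]-.031)<.012)]
print('lid top-tcp',np.median(z)-t[2],len(z),'tcp',t,o['wrist_force'],o['torque'])
S=pts(cam('side'));z=S[...,2];m=(np.hypot(S[...,0]-.5566,S[...,1]+.1413)<.02)&(z>.14)&(z<.18)
print('side lid pts z',np.nanmedian(z[m]) if m.any() else None, m.sum())
m=(np.hypot(S[...,0]-.5566,S[...,1]+.1413)<.06)&(z>.075)&(z<.095);print('head side z',np.percentile(z[m],[10,50,90]))
E
python3 lid.py; ls pics
```

```text
lid top-tcp 0.0324564870013182 1512 tcp [ 0.55638565 -0.1413903   0.1349322 ] [-2.64767164  0.96932088  7.20166066] [0.17318328 0.64086548 0.76132322]
side lid pts z None 0
head side z [0.07799469 0.08148864 0.08724002]
lid.png
mix1.png
s1.png
s1z.png
s2.png
s2z.png
side0.png
t1.png
top0.png
w1.png
w2.png
w3.png
wl1787.png
wrist0.png
```

Request:
step_arm(
  targets=[
    [[0, 0, -0.0003], [0, 0, -0.08]],
    [[0, 0, -0.0003], [0, 0, -0.08]],
  ],
)

```text
clock: 18.23
ee_pos: [0.556, -0.141, 0.1344]
orientation: [3.141, 0.0, 2.458]
wrist_force: [-4.5, 3.1, 8.2]
width: 0.0515
```

```bash
python3 lid.py
```

```text
lid top-tcp 0.032635401531965064 1512 tcp [ 0.55593404 -0.14089293  0.13438851] [-4.24892842  1.79218116  7.81745618] [0.34035795 0.94205178 0.88760709]
side lid pts z None 0
head side z [0.07774081 0.08115775 0.08743086]
```

Request:
step_arm(
  targets=[
    [[0, 0, -0.0003], [0, 0, -0.14]],
    [[0, 0, -0.0003], [0, 0, -0.14]],
  ],
)

```text
clock: 18.58
ee_pos: [0.5564, -0.141, 0.1341]
orientation: [3.141, 0.0, 2.176]
wrist_force: [-5.5, 4.9, 8.2]
width: 0.0514
```

Request:
step_arm(
  targets=[
    [[0, 0, -0.0002], [0, 0, -0.14]],
    [[0, 0, -0.0002], [0, 0, -0.14]],
  ],
)

```text
clock: 18.82
ee_pos: [0.5566, -0.1402, 0.1337]
orientation: [3.14, -0.001, 1.896]
wrist_force: [-3.2, -0.0, 9.3]
width: 0.0514
```

```bash
python3 lid.py
```

```text
lid top-tcp 0.03313445213219021 1515 tcp [ 0.55671426 -0.14058799  0.13372918] [-2.87247271  3.38696185  8.81956594] [0.65422622 0.87821143 0.84690812]
side lid pts z 0.1651063767355499 47
head side z [0.0780485  0.08090662 0.08613091]
```

```bash
ls pics; python3 - <<'E'
import cv2,numpy as np,glob
fs=sorted(glob.glob('pics/wl*.png'))
a=[cv2.resize(np.clip(cv2.imread(f)[160:330,200:350]*1.6,0,255).astype(np.uint8),None,fx=2.6,fy=2.6,interpolation=cv2.INTER_CUBIC) for f in (fs[0],fs[-1])]
cv2.imwrite('pics/cmp1.png',np.hstack(a))
E
```

```text
lid.png
mix1.png
s1.png
s1z.png
s2.png
s2z.png
side0.png
t1.png
top0.png
w1.png
w2.png
w3.png
wl1787.png
wl1822.png
wl1882.png
wrist0.png
```

View pics/cmp1.png

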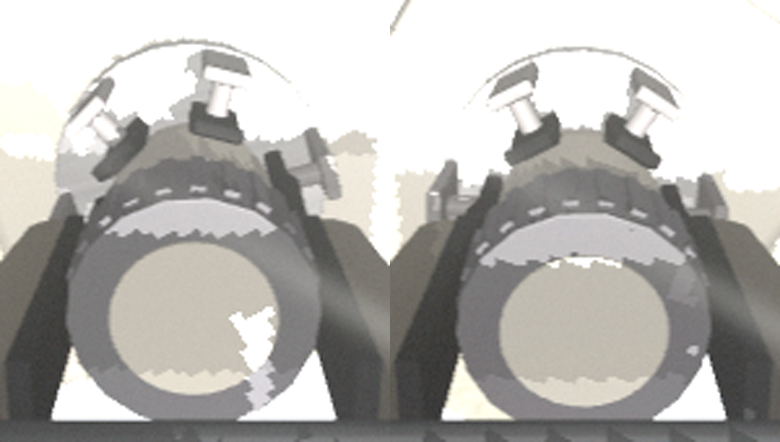

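```bash
python3 - <<'E'
import cv2,numpy as np
fs=['w2','w3','wl1787','wl1822','wl1882']
a=[cv2.resize(np.clip(cv2.imread(f'pics/{f}.png')[215:262,215:335]*1.6,0,255).astype(np.uint8),None,fx=4,fy=2.5,interpolation=cv2.INTER_CUBIC) for f in fs]
cv2.imwrite('pics/cmp2.png',np.vstack(a))
E
```

```text
(no output)
```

View pics/cmp2.png

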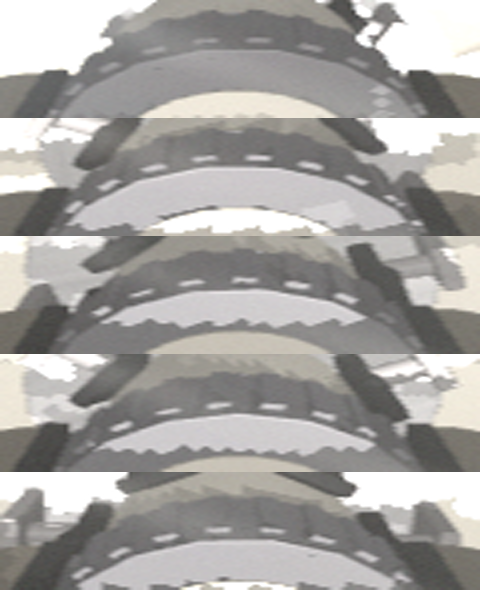

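The lid ridges shift relative to the fingers by about as much as I turned (about 27 px for 9°), while torque plateaus near 0.9 N m. So since t≈17.9 the cup has stopped turning and the grip is slipping. The cup is probably already below bar height with the groove on the bar. I'll test with a small twist the other way.

Request:
step_arm(
  targets=[
    [[0, 0, 0], [0, 0, 0.1]],
    [[0, 0, -0.0003], [0, 0, 0.1]],
  ],
)

```text
clock: 19.18
ee_pos: [0.5562, -0.1411, 0.1332]
orientation: [3.14, -0.001, 2.097]
wrist_force: [-3.3, 1.4, 7.9]
width: 0.0512
```

```bash
python3 lid.py
```

```text
lid top-tcp 0.033160281495042215 1514 tcp [ 0.55621923 -0.14117739  0.13320507] [-2.2625049   2.14876878  7.46565725] [ 0.48525261  0.78624971 -0.37624976]
side lid pts z None 0
head side z [0.07783083 0.08134789 0.08679592]
```

Request:
step_arm(
  targets=[
    [[0, 0, -0.0003], [0, 0, 0.1]],
  ],
)

```text
clock: 19.4
ee_pos: [0.5559, -0.1414, 0.1328]
orientation: [3.14, -0.001, 2.196]
wrist_force: [-4.2, 1.5, 6.9]
width: 0.0511
```

```bash
python3 lid.py; python3 - <<'E'
import cv2,numpy as np,glob
fs=sorted(glob.glob('pics/wl*.png'))[-4:]
a=[cv2.resize(np.clip(cv2.imread(f)[215:262,215:335]*1.6,0,255).astype(np.uint8),None,fx=4,fy=2.5,interpolation=cv2.INTER_CUBIC) for f in fs]
print(fs);cv2.imwrite('pics/cmp3.png',np.vstack(a))
E
```

```text
lid top-tcp 0.03317139478134726 1515 tcp [ 0.5558916  -0.14134337  0.13275314] [-4.16174551  1.47894864  6.16007191] [ 0.41330814  0.90577517 -0.32924233]
side lid pts z None 0
head side z [0.07813123 0.08150507 0.08614679]
['pics/wl1822.png', 'pics/wl1882.png', 'pics/wl1917.png', 'pics/wl1939.png']
```

View pics/cmp3.png

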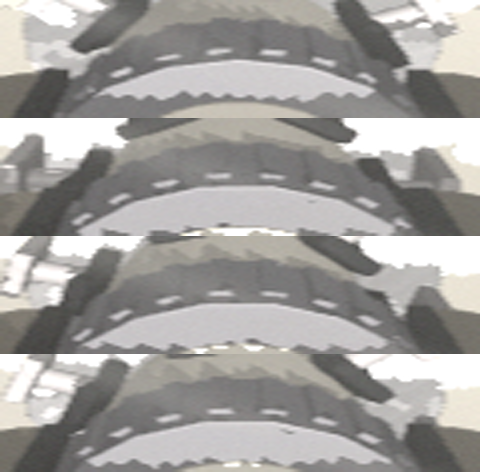

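The reverse turn drops torque to about 0.35 and the ridges stay fixed to the fingers. The cup is turning and sinking again, so the groove is on the bar with a little play. I'll work it down by turning to and fro.

Request:
step_arm(
  targets=[
    [[0, 0, -0.0004], [0, 0, 0.08]],
    [[0, 0, -0.0002], [0, 0, -0.1]],
    [[0, 0, -0.0004], [0, 0, -0.1]],
  ],
)

```text
clock: 19.88
ee_pos: [0.5565, -0.1408, 0.1318]
orientation: [3.14, -0.0, 2.076]
wrist_force: [-2.4, 2.9, 5.8]
width: 0.0515
```

Request:
step_arm(
  targets=[
    [[0, 0, -0.0004], [0, 0, -0.1]],
    [[0, 0, -0.0002], [0, 0, 0.1]],
    [[0, 0, -0.0004], [0, 0, 0.1]],
  ],
)

```text
clock: 20.25
ee_pos: [0.5553, -0.1412, 0.1306]
orientation: [3.141, -0.002, 2.177]
wrist_force: [-5.8, 1.7, 9.2]
width: 0.0515
```

```bash
python3 lid.py
```

```text
lid top-tcp 0.03314949085632002 1514 tcp [ 0.55528614 -0.14120397  0.13060879] [-4.92869865  2.77922708  8.46368771] [ 0.45220017  1.20636686 -0.39733334]
side lid pts z None 0
head side z [0.07794552 0.08160562 0.08616314]
```

Request:
step_arm(
  targets=[
    [[0, 0, -0.0003], [0, 0, 0.08]],
    [[0, 0, -0.0002], [0, 0, -0.1]],
    [[0, 0, -0.0003], [0, 0, -0.1]],
  ],
)

```text
clock: 20.72
ee_pos: [0.5564, -0.1401, 0.1304]
orientation: [3.14, -0.001, 2.056]
wrist_force: [-3.3, 3.9, 10.3]
width: 0.0516
```

Request:
step_arm(
  targets=[
    [[0, 0, -0.0002], [0, 0, -0.08]],
    [[0, 0, -0.0001], [0, 0, 0.1]],
    [[0, 0, -0.0002], [0, 0, 0.1]],
  ],
)

```text
clock: 21.1
ee_pos: [0.5554, -0.1415, 0.1298]
orientation: [3.141, -0.001, 2.177]
wrist_force: [-6.6, 2.2, 12.0]
width: 0.0514
```

```bash
python3 lid.py
```

```text
lid top-tcp 0.033145663699674754 1514 tcp [ 0.55542196 -0.14148529  0.12988676] [-7.12480603  2.58955008 10.91027749] [ 0.36320617  1.4549797  -0.47049635]
side lid pts z None 0
head side z [0.0776208  0.0807901  0.08617452]
```

Force now rises at about the head-spring rate, so the cup is close to the floor or on it. I'll do one more gentle to-and-fro at about 14 N to be sure.

Request:
step_arm(
  targets=[
    [[0, 0, -0.0002], [0, 0, 0.08]],
    [[0, 0, -0.0002], [0, 0, -0.1]],
    [[0, 0, -0.0002], [0, 0, -0.1]],
    [[0, 0, 0], [0, 0, -0.08]],
  ],
)

```text
clock: 21.7
ee_pos: [0.5568, -0.1405, 0.1298]
orientation: [3.139, -0.0, 1.977]
wrist_force: [-4.6, 2.3, 11.9]
width: 0.0515
```

Request:
step_arm(
  targets=[
    [[0, 0, 0], [0, 0, 0.1]],
    [[0, 0, -0.0001], [0, 0, 0.1]],
    [[0, 0, 0], [0, 0, 0.08]],
    [[0, 0, 0], [0, 0, -0.1]],
    [[0, 0, 0], [0, 0, -0.06]],
  ],
)

```text
clock: 22.32
ee_pos: [0.5564, -0.1405, 0.1296]
orientation: [3.14, -0.001, 2.097]
wrist_force: [-6.1, 4.3, 13.4]
width: 0.0516
```

```bash
python3 lid.py
```

```text
lid top-tcp 0.033271046364148654 1512 tcp [ 0.55638598 -0.14046097  0.12964415] [-6.10555178  3.82356944 13.02297276] [0.73437507 1.27412502 0.49534996]
side lid pts z 0.1589799783406875 2
head side z [0.07766087 0.08064638 0.08561049]
```

It now holds depth through a full to-and-fro at about 14 N, so it is bottomed. I'll ease the pressure, release and check.

Request:
step_arm(
  targets=[
    [[0, 0, 0.001], [0, 0, 0]],
    [[0, 0, 0.001], [0, 0, 0]],
    [[0, 0, 0], [0, 0, 0]],
  ],
)

```text
clock: 22.8
ee_pos: [0.5563, -0.1404, 0.1309]
orientation: [3.14, -0.001, 2.098]
wrist_force: [-3.2, 2.9, 7.6]
width: 0.0515
```

Request:
step_arm(
  hand=0.08,
  targets=[
    [[0, 0, 0], [0, 0, 0]],
    [[0, 0, 0], [0, 0, 0]],
    [[0, 0, 0], [0, 0, 0]],
    [[0, 0, 0], [0, 0, 0]],
    [[0, 0, 0], [0, 0, 0]],
  ],
)

```text
clock: 23.42
ee_pos: [0.5557, -0.142, 0.1297]
orientation: [-3.142, -0.0, 2.099]
wrist_force: [0.1, -0.0, 0.7]
width: 0.0801
```

Request:
step_arm(
  targets=[
    [[0, 0, 0.01], [0, 0, 0]],
    [[0, 0, 0.015], [0, 0, 0]],
    [[0, 0, 0.02], [0, 0, 0]],
    [[0, 0, 0.025], [0, 0, 0]],
    [[0, 0, 0.025], [0, 0, 0]],
    [[-0.03, 0.03, 0.01], [0, 0, 0]],
    [[-0.03, 0.03, 0], [0, 0, 0]],
    [[-0.03, 0.03, 0], [0, 0, 0]],
    [[0, 0.03, 0], [0, 0, 0]],
    [[0, 0.03, 0], [0, 0, 0]],
    [[0, 0, 0], [0, 0, 0]],
    [[0, 0, 0], [0, 0, 0]],
  ],
)

```text
clock: 24.92
ee_pos: [0.466, 0.0071, 0.2355]
orientation: [3.141, 0.001, 2.098]
wrist_force: [1.2, -0.7, -0.4]
width: 0.0806
```

```bash
python3 - <<'E'
from h import *
o=r.get_obs();print(o['clock'],o['ee_pos'],o['width'],o['wrist_force'])
for n in('top','side','wrist'):
    c=cam(n,n+'9.png');W=pts(c);z=W[...,2];d=np.hypot(W[...,0]-.5566,W[...,1]+.1413)
    m=(d<.035)&(z>.145)&(z<.18);p=W[m]
    if len(p)<20: print(n,len(p));continue
    t=p[p[:,2]>np.percentile(p[:,2],60)]
    inn=W[(d<.018)&(z>.145)&(z<.185)]
    A=np.c_[inn[:,:2]-inn[:,:2].mean(0),np.ones(len(inn))];co=np.linalg.lstsq(A,inn[:,2],rcond=None)[0]
    tt=W[(d<.035)&(abs(z-co[2])<.004)]
    print(n,len(inn),'top z',np.median(inn[:,2]),'slope',co[:2],'circ',cv2.minEnclosingCircle(tt[:,:2].astype(np.float32)))
    m=(z>.055)&(z<.065)&(d<.11)&(d>.05);print('  box z',np.median(z[m]) if m.any() else None, 'table',np.nanmedian(z[(d>.13)&(d<.2)&(abs(z)<.02)]))
    m=(d<.042)&(d>.029)&(z>.07)&(z<.095); print('  head z',np.median(z[m]) if m.any() else None,m.sum())
i=cv2.imread('pics/side9.png')[190:350,230:430];cv2.imwrite('pics/side9z.png',cv2.resize(i,None,fx=3.7,fy=3.7,interpolation=cv2.INTER_CUBIC))
E
```

```text
24.925 [0.46597264 0.00709459 0.23546639] 0.08062315949248348 [ 1.24585287 -0.65530698 -0.38874217]
top 254 top z 0.164258032821603 slope [-0.02729958  0.00018124] circ ((0.5583549737930298, -0.14256960153579712), 0.02656310796737671)
  box z 0.060109989719673726 table 0.0004240424177517453
  head z 0.08316131896477347 288
side 179 top z 0.16475681044220053 slope [0.0068195 0.0406855] circ ((0.5580800771713257, -0.1429128795862198), 0.027538994327187538)
  box z 0.05945926261187436 table 0.00020183845707160412
  head z 0.08266479709692927 248
wrist 483 top z 0.1653120464665479 slope [-0.01505236  0.01504975] circ ((0.5560452342033386, -0.13853900134563446), 0.025257566943764687)
  box z 0.060700962178972695 table 0.0010614176197551602
  head z 0.08387813216749679 423
```

View pics/side9z.png

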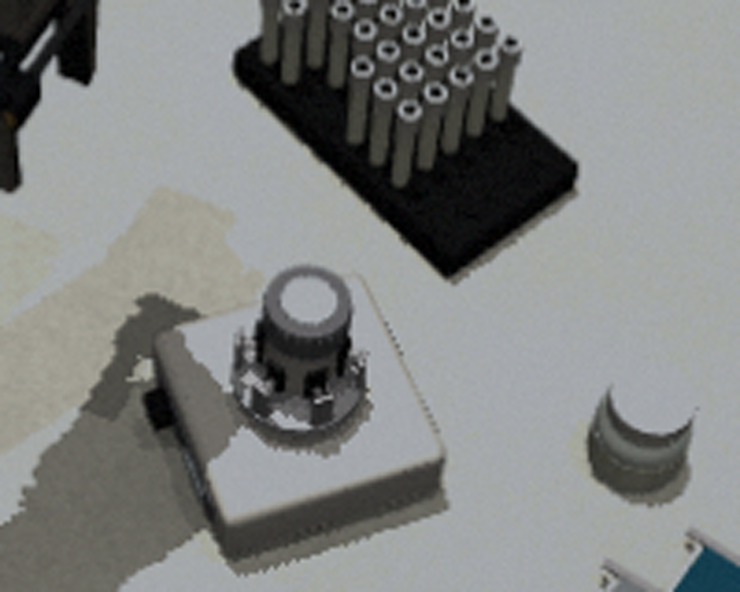

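View pics/top9.png

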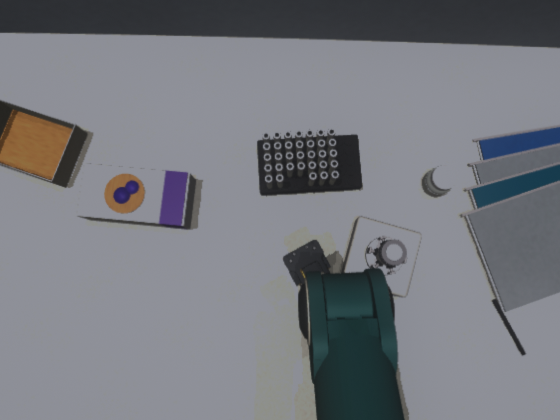

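The cup stands in the holder upright, lid at (308,298) in the zoom, and the rack, jar and glove box are where they were. Depth noise is a few mm, so I'll average several frames for height and tilt.

```bash
python3 - <<'E'
from h import *
for n in('top','side','wrist'):
    I=[];H=[];L=[]
    for k in range(12):
        W=pts(cam(n));z=W[...,2];d=np.hypot(W[...,0]-.5566,W[...,1]+.1413)
        I.append(W[(d<.021)&(z>.145)&(z<.185)])
        H.append(np.median(z[(d<.042)&(d>.029)&(z>.07)&(z<.095)]))
        p=W[(z>.15)&(z<.172)&(d<.04)];L.append((*cv2.minEnclosingCircle(p[:,:2].astype(np.float32))[0],p[:,2].mean()))
    m=np.concatenate(I);c=m.mean(0)
    for it in range(3):
        A=np.c_[m[:,:2]-c[:2],np.ones(len(m))];co=np.linalg.lstsq(A,m[:,2],rcond=None)[0];e=m[:,2]-A@co;m=m[abs(e)<2.5*e.std()]
    print(n,len(m),'z',co[2].round(4),'slope',co[:2].round(3),'sd',e.std().round(4),'head',np.mean(H).round(4),'circ',np.mean(L,0).round(4))
print(r.get_obs()['clock'])
E
```

```text
top 3999 z 0.1643 slope [-0.008  0.01 ] sd 0.0016 head 0.0832 circ [ 0.5588 -0.1423  0.1634]
side 2807 z 0.1644 slope [-0.003  0.02 ] sd 0.0019 head 0.083 circ [ 0.5584 -0.1437  0.1626]
wrist 6973 z 0.1652 slope [-0.005 -0.004] sd 0.0007 head 0.0839 circ [ 0.5562 -0.14    0.162 ]
26.875
```

```bash
python3 - <<'E'
from h import *
for n in('top','side'):
    c=cam(n);hsv=cv2.cvtColor(c['img'],cv2.COLOR_RGB2HSV)
    W=np.nanmean([pts(cam(n)) for _ in range(6)],0);z=W[...,2];d=np.hypot(W[...,0]-.5566,W[...,1]+.1413)
    m=((abs(z-.1643)<.0035)&(d<.04)).astype(np.uint8)
    ct=max(cv2.findContours(m,0,1)[0],key=cv2.contourArea);e=cv2.fitEllipse(ct)
    print(n,m.sum(),e,onplane(c,[e[0]],.163).round(4),W[m>0].mean(0).round(4))
    for z0,a,b in((.06,.057,.063),(.083,.081,.086)):
        q=((z>a)&(z<b)&(d<.12));print(cv2.minAreaRect(W[q][:,:2].astype(np.float32))[:2], cv2.minEnclosingCircle(W[q&(d<.05)][:,:2].astype(np.float32)))
E
```

```text
top 525 ((393.5932312011719, 252.40277099609375), (24.566875457763672, 25.39120864868164), 134.75634765625) [[ 0.5587 -0.1427  0.163 ]] [ 0.5586 -0.1425  0.164 ]
((0.5573107600212097, -0.14183443784713745), (0.14744403958320618, 0.14640410244464874)) ((0.5566120147705078, -0.14136987924575806), 0.05004846677184105)
((0.5560590624809265, -0.13534015417099), (0.081380195915699, 0.0703815221786499)) ((0.557035505771637, -0.14177188277244568), 0.04178577661514282)
side 372 ((312.8044128417969, 271.1676330566406), (19.358247756958008, 22.58005142211914), 96.1988296508789) [[ 0.5584 -0.1437  0.163 ]] [ 0.5581 -0.1441  0.1639]
((0.5564651489257812, -0.14327864348888397), (0.14748258888721466, 0.14746245741844177)) ((0.5564547777175903, -0.14170856773853302), 0.04984799772500992)
((0.5517221093177795, -0.14940869808197021), (0.0673721432685852, 0.08151927590370178)) ((0.5560064315795898, -0.14334549009799957), 0.04208723455667496)
```

```bash
python3 -c "
from workcell import r
print(r.close_job())"
```

```text
the job is handed in; nothing more can be done
None
```

I gripped the cup by its lid, twisted it down through the prongs, and worked it to and fro until the groove seated on the drive bar. I then released it, backed away and handed the job in at about 27 to 28 s. No verdict was reported.

**Last checks, all from the cameras or the wrist force:**
- **Height:** the lid top is about 81.1–81.4 mm above the measured holder floor, against a nominal 80 mm. That puts the cup at most about 1.4 mm high, inside the 2.5 mm limit. The top camera read the lid 80.0 mm above the table at the start and 80.4 mm above the 83 mm floor at the end, so it is probably within half a millimetre of home.
- **Bottomed:** in the last to-and-fro turns the cup sank no further at about 14 N.
- **Upright:** measured tilt is 0.02 rad or less; the limit is 0.07.
- **Pressure on the head:** the highest force I read was about 15 N, so the head was pressed roughly 3 mm down; the limit is 5 mm.
- **Bystanders:** the rack, jar and glove box look unmoved in the last pictures.

**Disagreements:**
- **Lid centre:** the top and side cameras put the lid about 2 mm off the holder centre, mostly in +x. That is about the calibration error and inside the 4 mm limit.
- **Grip slip:** the grip slipped on the lid, mostly by rotation and about 1.3 mm upwards, while the bar was blocking the turn. Reversing the twist fixed it.

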